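# Tug the case lid, free its latch if caught, hold it open

## Task

Lift the grey lid of the blue parts case by its bow handle and hold it open for inspection. First give the lid a light tug with the latch untouched, because the hidden bolt may or may not be caught; if it is caught, ease the lid down, slide the red latch tab fully to the left (as the robot sees it) and then lift, never forcing the lid against the bolt. Finish with the lid steady at about 50 degrees, the program ending while the gripper still holds the handle, and leave the other things on the table where they stand.

Things in the scene. Friction and masses are not known exactly. Their poses are not given: they have to be found in the camera images.
- lid (a joint): opening angle of the lid in rad: 0 shut, grows as its front edge rises, to 1.7. With the bolt caught it lifts only to about 0.03 rad (some 3 mm at the handle) and stops firmly; free, it rises smoothly. The lid (0.4 to 0.8 kg) falls shut when let go
- lid_hinge (a point): middle of the lid's hinge line, at the case's back rim, 85 mm above the table. Its frame is the case's: x from the front (latch side, towards the robot) to the back, y left along the hinge, z up. The case is blue, fixed to the table, 170 mm deep (x), 250 mm wide (y), 85 mm high, turned by up to 0.3 rad
- handle_mid (a point): middle of the handle's bar; its frame turns with the lid. The bar runs along the point's x (front to back, square to the hinge): round, 12 mm thick, straight for 100 mm. Lid shut, this point is 105 mm in front of the hinge and 49 mm above it, 39 mm over the lid's top. Pinched from above with fingers at its left and right, the bar turns between the pads like a pin as the lid rises
- lid_handle: the bow handle itself, fixed on the lid: a bow of 12 mm round steel bar, 132 mm long, 24 mm wide over its feet, 45 mm high; origin at the centre of its underside, on the lid's top. Take hold of it here
- latch (a joint): travel in m of the red latch tab: 0 to 0.004 at the start, grows to 0.030 as it slides to the left (+y of the case), which always frees the lid. It moves against about 1.5 N of friction, stays where it is left, and does not show whether the bolt is caught
- latch_tab (a point): centre of the top of the upright red latch tab, 86 mm above the table, 230 mm in front of the hinge, axes as the case's. The tab is 18 mm (x) by 14 mm (y) by 48 mm high over its steel carriage (top at 38 mm); the lid's front lip is 22 mm behind the tab, and the lid's top is at 95 mm
- bolt: steel bolt, 22x24x8 mm, fixed to the latch carriage, hidden under the lid's front lip; origin near its middle. It must not be strained by pulling the lid hard while caught: over 40 N on it is forcing
- paint_bottle_blue: white paint bottle with blue band, 50 mm wide, 94 mm high, bystander; origin under its centre
- paint_bottle_green: white paint bottle with green band, 50 mm wide, 94 mm high, bystander; origin under its centre
- nail_tin: round tin, 76 mm wide, 58 mm high, bystander; origin under its centre
- tea_mug: white mug, 92x127x95 mm, bystander; origin under its centre
- wood_block: pale wood block, 45x80x30 mm, bystander; origin under its centre

How it is judged:
By the outcome, as a careful person would: the job done as asked, in the order asked, and still so for the second after the job is handed in, while the arm keeps its last pose, push and grip.
It also fails if it takes over 54 s, if anything falls off the work surface, if the arm or the gripper's body presses on something with over 40 N, if the wrist force passes 120 N, or if a joint passes its speed limit or range.

## Robot

A 7-joint arm with a two-finger parallel gripper is mounted at the origin on a cart in front of the work surface, level with it; the furniture and walls round the work are solid. World frame = base frame: x ahead of the robot, y to its left, z up, the work surface at z = 0. Lengths are in mm, angles in rad, forces in N, time in s.
With the tool pointing down it reaches from about 400 to 900 mm from the base axis. Payload 5.6 kg.
Tool frame: the origin (TCP) lies midway between the tips of the shut fingers; the grasp point (between the pads) lies 19 mm behind it; z points along the fingers, y is the line along which they close (so a half turn about z gives the same grasp; the last joint's range is limited). The gripper opens to 92 mm and grips with 3 to 60 N. Pads are 20 mm wide; open, the fingers measure 128 mm over their backs; the gripper's body (75 mm by 189 mm) begins 69 mm behind the grasp point.
Start: joints at [-1.26, 0.468, -0.012, 1.603, 0.006, 1.071, -0.056], TCP at [225.243, 609.733, 214.592] pointing down, gripper open.
Joint ranges: [-2.53, 2.53], [-0.31, 2.02], [-1.57, 1.55], [0.28, 2.44], [-1.29, 4.43], [0.15, 1.84], [-2.92, 2.92]. Speed limits (rad/s): [2.57, 2.57, 3.14, 3.14, 3.14, 3.14, 3.14].

## Interface

Orientations are given as a rotation vector (axis times angle).
In Python, from cell import robot, grip, kin, viewer gives the robot as it stands. Calls block until the motion is done:
- robot.movep(position, orientation): joint-space move of the TCP to a pose.
- robot.servo_line(position, feed=150, rotation=None): straight line of the TCP; rotation=None keeps the orientation; feed is the mean speed in mm/s.
- robot.goto_joints(angles): joint-space move.
- grip(opening, newtons=None): opening from 0.0 (shut) to 1.0 (fully open); newtons is the grip in N (None keeps the last); returns when the fingers have stopped.
- robot.hold(seconds).
- kin.ik(position, orientation): joint angles nearest the present ones, or None.
- robot.observe(): the state.
- viewer.read_camera(name): name is "scene" or "top"; returns the picture (400x640x3 uint8, red, green, blue); there is no depth.
- viewer.camera_info(name): a dict with "camera_matrix" (3x3 intrinsics, pixels), "R" (3x3) and "t" (3): a world point X has camera coordinates R X + t. Camera axes: x right, y down, z forward; pixel columns grow to the right and rows downward; lengths in mm; the calibration is good to about 2 mm. A picture is of the moment at which its call begins. camera_info takes no time and is no camera call.
A pose or a line that the arm cannot do raises robot.IKError and nothing moves.
- robot.job_done(): hands the job in; it is judged then, once.
Trained networks look in the newest picture that a camera, given by its name, has taken for a name from the list of things; names that differ only in an ending like _2 or _b are one class to them, and where a whole thing is asked for, a point or a joint stands for the part that bears it (a point fixed in the world has none). Each returns a list of dicts, best first, with "confidence" (0 to 1); they miss things now and then, are a little off and sometimes report something else, mostly with a low value. They report only what shows in the picture. A call takes as long as a camera call.
- viewer.silhouettes(name, camera): "mask" (400x640 bool, what is visible of it).
- viewer.pinpoint(name, camera): "at" ([x, y, z] in mm, in the coordinates of the camera as it stood for that picture, good to about 4 mm: a listed point, or the origin of a listed thing).
The state is a dict: "t": time; "joints": joint angles; "joint_velocities": joint speeds; "joint_torque": joint torques, N m; "tcp_pos": TCP position; "tcp_rot": TCP orientation; "contact_force": force on the tool from outside, world axes, zero at the start; "wrist_torque": the same for the moment, N m; "grip_width": opening from 0.0 (shut) to 1.0 (fully open); "grip_force": force on a finger pad.
Only numpy, scipy, OpenCV 4.12 (cv2) and the standard library are available. Lean on these libraries where they do the work, as an engineer would, in place of code of your own. Each camera call takes 0.05 s, during which the arm holds its last target. There are 200 camera calls.

## Working session

There is one attempt and no reset: what is moved stays moved. The work goes in short steps, each a Python script; the robot and the scene stay as the last script left them, time stands still between calls to the robot, and variables do not carry over. Pictures are saved under pics/ and viewed, at most 10 in all, crops included, and the job is handed in when it is done.

```bash
ls; mkdir -p pics; cat > h.py <<'E'
import numpy as np, cv2
from scipy.spatial.transform import Rotation as Ro
from cell import robot, grip, kin, viewer
def world(p,cam):
    c=viewer.camera_info(cam); return np.array(c["R"]).T@(np.array(p)-np.array(c["t"]))
def pix(X,cam):
    c=viewer.camera_info(cam); q=np.array(c["camera_matrix"])@(np.array(c["R"])@np.array(X)+np.array(c["t"])); return q[:2]/q[2]
def snap(cam,f):
    im=viewer.read_camera(cam); cv2.imwrite(f"pics/{f}.png",im[:,:,::-1]); return im
E
python3 - <<'E'
from h import *
for c in("scene","top"):
    snap(c,c+"0")
    for n in("lid_hinge","handle_mid","lid_handle","latch_tab","paint_bottle_blue","paint_bottle_green","nail_tin","tea_mug","wood_block"):
        for d in viewer.pinpoint(n,c)[:2]:
            w=world(d["at"],c); print(c,n,round(d["confidence"],2),w.round(1),pix(w,c).round())
s=robot.observe(); print(s)
a=cv2.imread("pics/scene0.png")
E
```

```text
pics
scene lid_hinge 0.95 [707.6  86.   83.1] [346. 177.]
scene handle_mid 0.83 [607.   55.2 125.8] [328. 184.]
scene lid_handle 0.58 [612.2  53.4  93.8] [330. 190.]
scene latch_tab 0.65 [482.9  25.6  84.8] [304. 210.]
scene paint_bottle_blue 0.7 [ 6.284e+02  3.784e+02 -4.000e-01] [292. 156.]
scene paint_bottle_blue 0.55 [ 548.6 -433.7   -1. ] [394. 308.]
scene paint_bottle_green 0.6 [ 422.  -422.5   -0. ] [360. 324.]
scene nail_tin 0.66 [ 666.5 -414.8    3.5] [418. 287.]
scene nail_tin 0.41 [ 5.497e+02 -4.333e+02 -3.000e-01] [394. 308.]
scene tea_mug 0.93 [627.5 377.5  -2.2] [292. 157.]
scene wood_block 0.66 [526.9 357.9  -1.7] [273. 168.]
top lid_hinge 0.95 [710.5  82.8  85.6] [295. 150.]
top handle_mid 0.83 [605.6  54.7 136.6] [302. 183.]
top handle_mid 0.35 [707.3  82.5  86.9] [295. 151.]
top lid_handle 0.7 [609.8  54.6  95.1] [304. 183.]
top latch_tab 0.71 [486.2  25.   83.9] [313. 225.]
top paint_bottle_blue 0.79 [ 549.8 -435.9    1.2] [462. 208.]
top paint_bottle_green 0.63 [ 417.6 -422.7    0.6] [458. 251.]
top nail_tin 0.63 [ 664.1 -419.     1.6] [456. 172.]
top tea_mug 0.63 [628.4 376.2   0.8] [205. 179.]
top wood_block 0.86 [525.2 349.4  -2.8] [213. 212.]
{'t': 1.0, 'joints': array([-1.26000083,  0.46750334, -0.01161254,  1.60268358,  0.00599011,
        1.07142233, -0.05631162]), 'joint_velocities': array([ 0.00208563, -0.0004089 , -0.00178175, -0.00165955, -0.0016416 ,
       -0.00012838,  0.0008928 ]), 'joint_torque': array([ 1.76389392e-03, -5.20430732e+01, -1.16224273e-02, -2.44058025e+01,
       -5.65707462e-02,  1.12936192e-02,  2.50775656e-05]), 'tcp_pos': array([225.2330176 , 609.73791384, 214.59700381]), 'tcp_rot': array([5.52960377e-01, 3.09251788e+00, 2.32535886e-05]), 'contact_force': array([-0.15708083, -0.22913109,  0.43008353]), 'wrist_torque': array([ 0.00359238, -0.0296239 , -0.02811696]), 'grip_force': 0.0, 'grip_width': 1.0033949343774513}
```

```bash
python3 - <<'E'
from h import *
a=cv2.imread("pics/scene0.png");b=cv2.imread("pics/top0.png")
cv2.imwrite("pics/v1.png",np.vstack([cv2.resize(a[110:260,200:440],(800,500))[:300],cv2.resize(b[110:250,210:400],(800,590))[:300]]) if 0 else cv2.resize(a[100:340,200:520],(800,600)))
cv2.imwrite("pics/v2.png",cv2.resize(b[110:260,190:390],(800,600),interpolation=cv2.INTER_CUBIC))
for c in("scene","top"): print({k:np.round(v,2).tolist() for k,v in viewer.camera_info(c).items() if k in("camera_matrix","R","t")})
E
```

```text
{'camera_matrix': [[499.34, 0.0, 325.65], [0.0, 499.34, 207.78], [0.0, 0.0, 1.0]], 'R': [[0.84, -0.54, -0.01], [-0.41, -0.64, -0.65], [0.34, 0.55, -0.76]], 't': [-471.15, 280.37, 1700.87]}
{'camera_matrix': [[456.63, 0.0, 331.12], [0.0, 456.63, 198.97], [0.0, 0.0, 1.0]], 'R': [[0.02, -1.0, -0.02], [-1.0, -0.02, -0.09], [0.09, 0.02, -1.0]], 't': [-36.03, 569.0, 1390.74]}
```

View pics/v1.png

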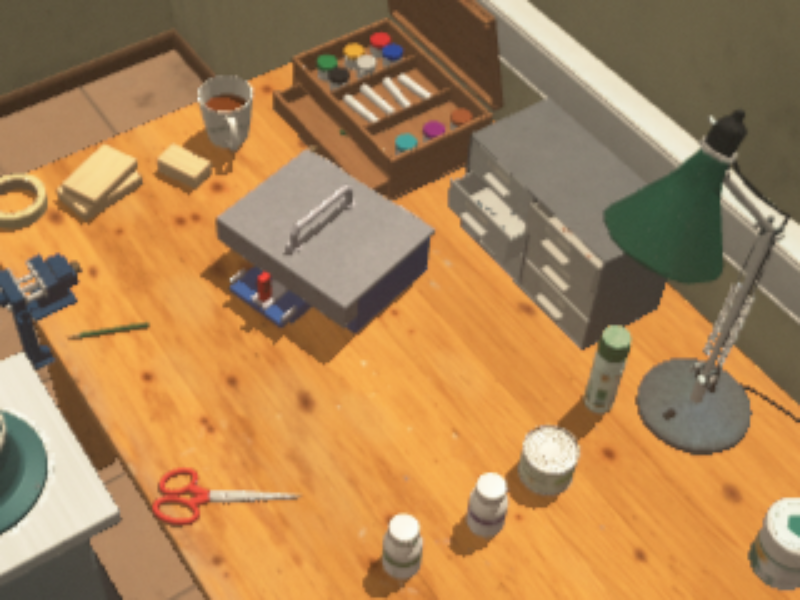

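View pics/v2.png

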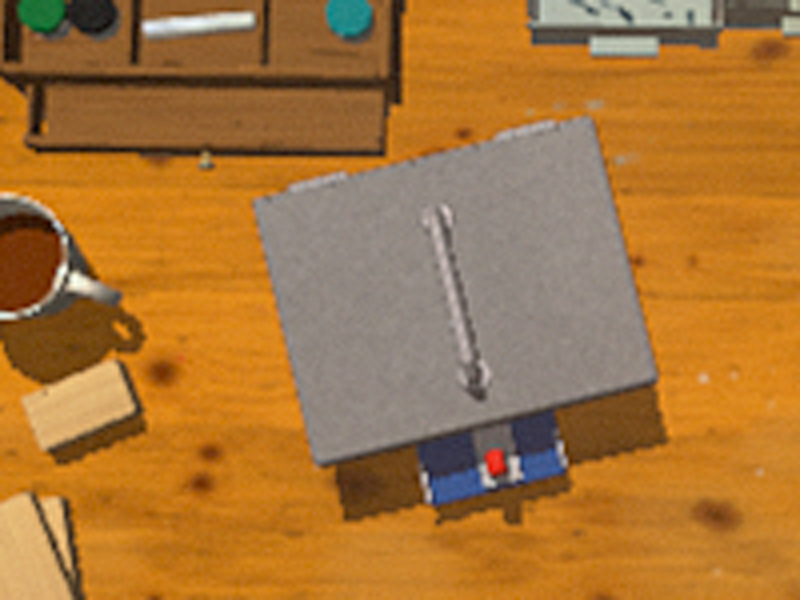

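Both pictures agree with the networks: the case is yawed about 0.26 rad, the bar is at top-crop (440,215)–(477,385), the red tab at (495,462), and the area around them is clear. Next I grasp the handle and tug lightly.

```bash
cat >> h.py <<'E'
yaw=0.26; ex=np.array([np.cos(yaw),np.sin(yaw),0]); ey=np.array([-np.sin(yaw),np.cos(yaw),0]); ez=np.array([0,0,1.])
H=np.array([708.5,83.,85.])   # hinge middle
def down(flip):
    y=ey*(-1 if flip else 1); return Ro.from_matrix(np.c_[np.cross(y,-ez),y,-ez]).as_rotvec()
def arc(th,lat=0.):           # TCP for handle at lid angle th
    f=-ex*np.cos(th)+ez*np.sin(th); n=ex*np.sin(th)+ez*np.cos(th)
    return H+105*f+49*n+lat*ey-19*ez
def F(): return np.array(robot.observe()["contact_force"])
E
python3 - <<'E'
from h import *
for fl in(0,1):
    for p in(arc(0)+85*ez,arc(0),arc(.873)):
        q=kin.ik(p,down(fl)); print(fl,p.round(),None if q is None else np.round(q,2))
for fl in (0,1):
    for d in (-35,30): 
        q=kin.ik(H-234*ex+d*ey-25*ez,down(fl)); print(fl,d,None if q is None else np.round(q,2))
E
```

```text
0 [607.  56. 200.] [-0.33  0.41  0.24  1.73 -0.11  1.01  1.78]
0 [607.  56. 115.] [-0.27  0.51  0.16  1.79 -0.11  0.84  1.77]
0 [680.  75. 178.] [-0.27  0.56  0.17  1.55 -0.1   1.04  1.75]
1 [607.  56. 200.] [-0.66  0.47  0.69  1.76 -0.34  1.04 -1.16]
1 [607.  56. 115.] [-0.62  0.58  0.65  1.82 -0.44  0.89 -1.08]
1 [680.  75. 178.] [-0.62  0.63  0.69  1.58 -0.44  1.09 -1.13]
0 -35 [-0.24  0.44  0.24  2.11 -0.18  0.61  1.95]
0 30 [-0.31  0.42  0.16  2.14 -0.12  0.59  1.76]
1 -35 [-0.58  0.51  0.66  2.13 -0.5   0.66 -0.88]
1 30 [-0.68  0.47  0.61  2.16 -0.45  0.63 -1.06]
```

```bash
python3 - <<'E'
from h import *
o=down(0)
robot.movep(arc(0)+85*ez,o)
print(robot.observe()["t"],F())
robot.servo_line(arc(0),feed=100); print("down",F().round(1))
grip(0.0,25); s=robot.observe(); print("grip",s["t"],s["grip_width"],s["grip_force"],F().round(1)@np.c_[ex,ey,ez])
f0=F()[2]
for i in range(1,11):
    robot.servo_line(arc(i/105.),feed=8); s=robot.observe(); f=F()@np.c_[ex,ey,ez]
    print(i,f.round(1),np.round(s["tcp_pos"]-arc(0),1),round(s["t"],2))
    if f0-f[2]>14: print("CAUGHT?"); break
E
```

```text
3.3917 [ 0.41048502  0.1595891  -0.51579331]
down [-0.4 -0.   0.3]
grip 5.5917 0.11884301813330708 24.999382495880127 [-0.49464627 -2.248405   -0.5       ]
1 [ 2.4 -3.2 -8.7] [ 0.1 -0.5  0.1] 5.88
2 [ 1.4 -4.1 -9.6] [ 0.8 -0.2  1.7] 6.17
3 [  2.1  -4.7 -10.5] [ 1.4 -0.1  2.9] 6.47
4 [  3.   -4.5 -14.3] [ 1.6 -0.   3.3] 6.76
5 [  4.3  -5.1 -17.5] [ 1.5 -0.1  3.4] 7.05
CAUGHT?
```

The bolt is caught: the handle stalled at about 3.3 mm while the force climbed. Now I ease the lid down, release it and slide the tab.

```bash
python3 - <<'E'
from h import *
B=np.c_[ex,ey,ez]
robot.servo_line(arc(0),feed=15); print(F().round(1))
grip(1.0); robot.servo_line(arc(0)+60*ez,feed=120); 
P=lambda y,z:np.r_[(H-233*ex+y*ey)[:2],z]
robot.servo_line(P(-36,175),feed=150); grip(0.0,20)
robot.servo_line(P(-36,58),feed=120)
f0=F()@B; print(robot.observe()["t"],f0.round(1))
for y in range(-31,40,4):
    robot.servo_line(P(y,58),feed=40); f=F()@B-f0; s=robot.observe()
    print(y,f.round(1),((s["tcp_pos"]-H)@B).round(1),round(s["t"],2))
    if abs(f[1])>9: break
snap("top","push")
for d in viewer.pinpoint("latch_tab","top")[:1]: print((world(d["at"],"top")-H)@B,d["confidence"])
b=cv2.imread("pics/push.png"); cv2.imwrite("pics/v3.png",cv2.resize(b[110:260,190:390],(800,600),interpolation=cv2.INTER_CUBIC))
E
```

```text
[ 2.3 -3.3 -8.3]
12.9667 [ 0.1 -0.   1.1]
-31 [-0.1  0.3 -0.7] [-232.7  -30.6  -26.5] 13.24
-27 [-0.8 -0.2 -0.9] [-232.9  -26.7  -26.9] 13.49
-23 [ 0.3 -0.1 -0.5] [-233.   -22.7  -27. ] 13.74
-19 [-0.3  0.4 -0.2] [-233.   -18.8  -27. ] 13.99
-15 [ 0.1  0.5 -0.1] [-233.   -14.7  -27. ] 14.24
-11 [ 0.9 -0.3 -1.3] [-233.   -10.6  -27. ] 14.49
-7 [ 0.2  0.3 -0.9] [-233.    -6.5  -27. ] 14.74
-3 [-0.3  0.1 -1.3] [-233.    -2.6  -27. ] 14.99
1 [-0.4  0.2 -0.8] [-233.     1.4  -27. ] 15.24
5 [-0.3 -0.1 -0.9] [-233.     5.4  -27. ] 15.49
9 [ 0.1 -6.1 -0.5] [-233.     7.4  -26.9] 15.74
13 [ -0.6 -15.   -1.8] [-233.     7.9  -26.8] 15.99
```

View pics/v3.png

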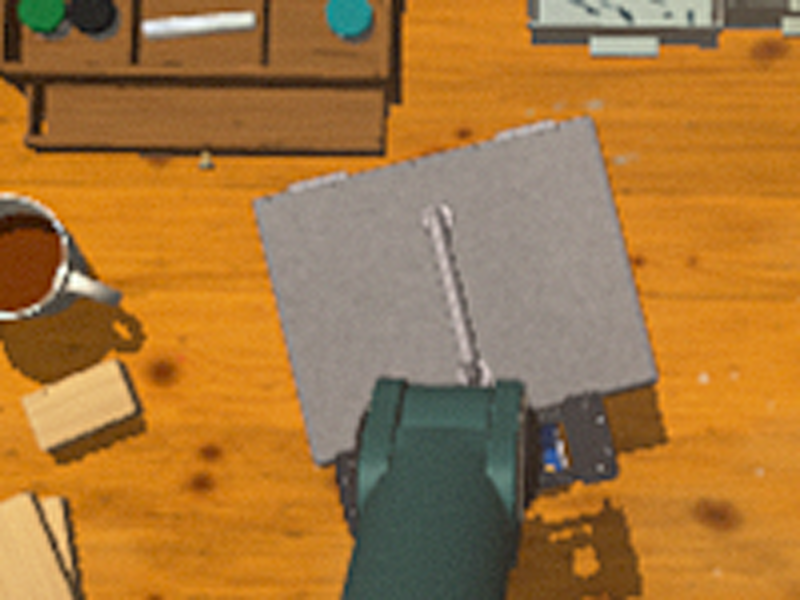

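The top view has the arm hiding the tab, but the push met a firm stop after the expected travel. I back off and check the tab.

```bash
python3 - <<'E'
from h import *
B=np.c_[ex,ey,ez]
P=lambda y,z:np.r_[(H-233*ex+y*ey)[:2],z]
robot.servo_line(P(0,58),feed=60); robot.servo_line(P(0,175),feed=150)
grip(1.0); robot.servo_line(arc(0)+60*ez,feed=150)
for c in("scene","top"):
    snap(c,"after_"+c)
    for d in viewer.pinpoint("latch_tab",c)[:1]: print(c,((world(d["at"],c)-H)@B).round(1),d["confidence"])
print(robot.observe()["t"])
b=cv2.imread("pics/after_scene.png"); cv2.imwrite("pics/v4.png",cv2.resize(b[140:260,250:410],(800,600),interpolation=cv2.INTER_CUBIC))
print(((pix(H-230*ex+32*ey,"scene")-[250,140])*5).round())
E
```

```text
scene [-2.319e+02  2.730e+01  1.000e-01] 0.41
top [-229.6   29.9    1.4] 0.49
19.9667
[245. 329.]
```

View pics/v4.png

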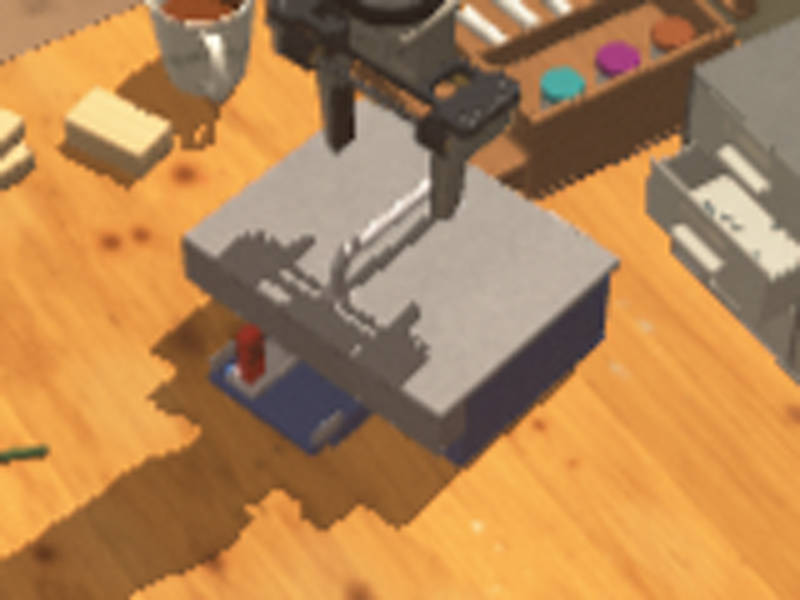

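The tab is now at the left end of its rail (crop pixel 250,350). I regrasp and lift along the arc with a force guard.

```bash
python3 - <<'E'
from h import *
B=np.c_[ex,ey,ez]
robot.servo_line(arc(0),feed=100); grip(0.0,40); f0=F()@B; print(f0.round(1),robot.observe()["grip_width"])
ths=np.r_[np.arange(1,7)*.01,np.linspace(.09,.873,19)]
for i,th in enumerate(ths):
    robot.servo_line(arc(th),feed=8 if i<6 else 25); s=robot.observe(); f=F()@B
    if i%3==2 or i<6: print(round(th,3),f.round(1),(s["tcp_pos"]-arc(th)).round(1),round(s["t"],1))
    if f0[2]-f[2]>(15 if i<7 else 25): print("STOP",th,f); break
robot.hold(.5)
for c in("scene","top"):
    snap(c,"lift_"+c)
    for n in("handle_mid","lid_handle"):
        for d in viewer.pinpoint(n,c)[:1]:
            w=(world(d["at"],c)-H)@B; a={"handle_mid":np.arctan2(49,105),"lid_handle":np.arctan2(10,105)}[n]
            print(c,n,w.round(1),d["confidence"],"deg",np.degrees(np.arctan2(w[2],-w[0])-a).round(1))
s=robot.observe(); print(s["t"],s["grip_width"],s["grip_force"],F()@B)
b=cv2.imread("pics/lift_scene.png"); cv2.imwrite("pics/v5.png",cv2.resize(b[110:260,230:430],(800,600),interpolation=cv2.INTER_CUBIC))
E
```

```text
[ 0.2 -1.2 -0.2] 0.11933670153469797
0.01 [ 1.4 -2.4 -9. ] [-0.4 -0.6 -1. ] 22.2
0.02 [  2.8  -3.8 -10.9] [-0.1 -0.5 -0.4] 22.5
0.03 [  2.4  -4.4 -11.4] [-0.  -0.5 -0.1] 22.8
0.04 [  3.4  -6.1 -12.1] [-0.1 -0.5 -0.2] 23.1
0.05 [  2.6  -5.  -11.6] [-0.2 -0.5 -0.4] 23.4
0.06 [  3.5  -4.6 -12.2] [-0.2 -0.5 -0.5] 23.7
0.177 [  1.3  -4.6 -13.2] [-0.8 -0.6 -0.7] 24.7
0.308 [ -0.3  -4.3 -11.6] [-1.3 -0.7 -0.8] 25.7
0.438 [ -2.3  -5.2 -12.1] [-2.  -0.9 -1. ] 26.8
0.568 [-4.9 -3.3 -8.9] [-2.7 -1.  -1.2] 27.8
0.699 [-5.8 -4.3 -7.2] [-3.2 -1.  -1.1] 28.9
0.83 [-6.8 -3.5 -5.5] [-3.4 -1.1 -0.8] 29.9
scene handle_mid [-38.4  -1.4 101.9] 0.65 deg 44.4
scene lid_handle [-63.8  -3.1  81.5] 0.5 deg 46.5
top handle_mid [-39.   -2.6 110.5] 0.68 deg 45.6
top lid_handle [-65.6  -0.2  81.1] 0.65 deg 45.6
31.0583 0.11620748269129413 39.99655902385712 [-6.13906501 -3.43100229 -5.29388346]
```

View pics/v5.png

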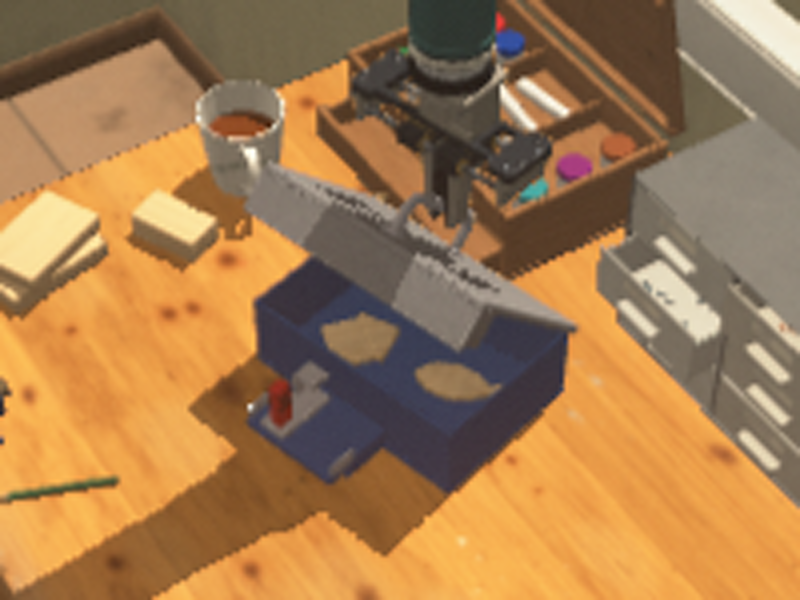

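The lid is open with the bar held, at about 46° by vision. I'll add roughly 4°.

```bash
python3 - <<'E'
from h import *
B=np.c_[ex,ey,ez]
for th in(.91,.945): robot.servo_line(arc(th),feed=20)
robot.hold(.5); A=[]
for c in("scene","top")*2:
    snap(c,"fin_"+c)
    for n,a in(("handle_mid",np.arctan2(49,105)),("lid_handle",np.arctan2(10,105))):
        for d in viewer.pinpoint(n,c)[:1]:
            w=(world(d["at"],c)-H)@B; A.append(np.degrees(np.arctan2(w[2],-w[0])-a))
s=robot.observe(); print(np.round(A,1),np.mean(A),((s["tcp_pos"]-H)@B+[0,0,19]).round(1),s["t"],s["grip_width"],F()@B)
w=(s["tcp_pos"]-H)@B+[0,0,19]; print("kin deg",np.degrees(np.arctan2(w[2],-w[0])-np.arctan2(49,105)))
E
```

```text
[47.9 49.5 49.3 48.8 48.2 50.1 48.6 49.3] 48.94081755359122 [-2.550e+01 -1.000e-01  1.133e+02] 32.875 0.1192812738401955 [-7.10579665 -3.37323248 -4.05712308]
kin deg 52.32356806812694
```

```bash
python3 - <<'E'
from h import *
a=robot.observe()["tcp_pos"]; robot.hold(.7); s=robot.observe(); print(s["tcp_pos"]-a,s["grip_force"],s["t"])
print(robot.job_done())
E
```

```text
[-0.01359217  0.01157871  0.02166685] 39.996426701545715 33.575
the job is handed in; nothing more can be done
None
```

I handed the job in at 33.6 s: the first tug found the bolt caught, so I eased the lid down, slid the latch fully left and lifted the lid, which the gripper now holds steady at about 50° (49° by camera, 52° by arm position).

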